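Load a cell module into the discharge box through its spring gate

TASK

Lift the three-cell module out of its charging dock, stand it on the rubber mat and let go, so that you can take it again by its two narrow ends. Lower it, without dropping it, through the spring gate on top of the discharge box, holding both flaps open as it passes, until it stands upright on the floor inside, then let go and draw out so that both flaps swing shut. Then press the round start button on the box fully down, without pushing the loose copper block, barrel and tip rack on the bench about.

Things in the scene. Friction and masses are not known exactly. Their poses are not given: they have to be found in the camera images.
- module: Module to be loaded: three upright aluminium-grey cells in a row between black plastic holders, 60 mm long (y) x 22 mm thick (x) x 70 mm tall (z), about 0.16 kg. Origin at its centre, 35 mm above its underside. It starts standing in the dock. The holders are its top and bottom 16 mm, flat on all four sides, good to grip.
- dock: Grey charging dock, fixed: plinth 56 x 110 x 14 mm, origin at the centre of its underside. The module stands on it, long side along the dock's y, between two contact towers (tops 82 mm above the bench, 2.5 mm from the module's narrow ends): there it can be gripped only across its 22 mm thickness, and comes out straight up. Lips 6 mm high run along its long sides.
- mat_top (a point): Centre of the top of the black square rubber mat (90 x 90 x 3 mm, fixed flat on the bench), 3 mm above the bench.
- box: Discharge box, fixed, origin at the centre of the chamber's underside: grey steel case 72 mm wide (x), chamber part 166 mm long (y) and 108 mm high, with a low step at its -y end. Chamber inside 60 mm wide, 154 mm long, floor 98 mm below the closed flaps. A module standing inside has its top 28 mm below the closed flaps, clear of them.
- gate (a point): Centre of the gate opening in the box's top, at the height of the closed flaps (106 mm above the bench); axes as the box. The opening is 48 mm wide (x), 150 mm long (y): module and fingers enter in line with y. Two aluminium flaps, 23.5 x 146 mm, hinged on the long edges, meet in the middle; pushed from above they swing down (springs, 1 to 2.5 N each at the tip) and swing shut by themselves.
- flap_near (a joint): Flap hinged at the -x edge of the gate: 0 shut (level), 1.35 rad fully open (hanging down).
- flap_far (a joint): Flap hinged at the +x edge of the gate: 0 shut (level), 1.35 rad fully open (hanging down).
- start (a joint): Start button: 0 up, 0.008 m fully down. It takes about 4 N and stays down.
- button_top (a point): Centre of the top of the round grey start button (24 mm across, in a black bezel), on the low step (62 mm high) at the -y end of the discharge box, 114 mm from the gate centre; the top stands 78 mm above the bench when up, and is pressed straight down 8 mm.
- anvil: Bystander: loose copper block with two steel pegs on top, 40 x 52 x 72 mm high. Origin at the centre of its underside.
- barrel: Bystander: loose grey turned barrel, 40 mm across, 24 mm high. Origin at the centre of its underside.
- tip_rack: Bystander: loose orange rack with four upright fins, 28 x 36 x 42 mm high. Origin at the centre of its underside.

How it is judged:
By the outcome, as a careful person would: the job done as asked, in the order asked, and still so for the second after the job is handed in, with the robot touching nothing.
It also fails if it takes over 64 s, if anything falls off the work surface, if the arm or the gripper's body presses on something with over 40 N, if the wrist force passes 120 N, or if a joint passes its speed limit or range.

ROBOT

A 6-joint arm with a two-finger parallel gripper is mounted at the origin on a cart in front of the work surface, level with it; the furniture and walls round the work are solid. World frame = base frame: x ahead of the robot, y to its left, z up, the work surface at z = 0. Lengths are in mm, angles in rad, forces in N, time in s.
With the tool pointing down it reaches from about 300 to 850 mm from the base axis. Payload 5.4 kg.
Tool frame: the origin (TCP) lies at the very end of the fingers, on their centre line; the grasp point (between the pads) lies 19 mm behind it; z points along the fingers, y is the line along which they close (so a half turn about z gives the same grasp; the last joint's range is limited). The gripper opens to 85 mm and grips with 20 to 120 N. Pads are 22 mm wide; open, the fingers measure 114 mm over their backs; the gripper's body (76 mm by 85 mm) begins 54 mm behind the grasp point. The pads swing forward as they close: fully open they stand 13 mm farther back than shut.
Start: joints at [0.893, 0.158, 1.597, -0, 1.386, -0.21], TCP at [259.288, 513.202, 231.299] pointing down, gripper open.
Joint ranges: [-2.91, 2.91], [-0.94, 2.29], [0.18, 2.7], [-1.29, 4.43], [0.17, 2.64], [-3, 3]. Speed limits (rad/s): [2.57, 2.57, 3.14, 3.14, 3.14, 3.14].

INTERFACE

Orientations are given as a unit quaternion [w, x, y, z].
In Python, from workcell import * gives the robot as it stands.
- The arm moves only by the tool jog_arm, never from a script. Its arguments are lists of equal length, an entry for each row: "xyz": the shift along the tool's x, y, z in mm, a list of three; "angular": the turn, a rotation vector about the tool's x, y, z in rad, a list of three; "gripper": the opening, from 0 (shut) to 1 (fully open). In form: {"xyz": [[dx, dy, dz], ...], "angular": [[ax, ay, az], ...], "gripper": [gripper, ...]}. A call has exactly 5 rows; each row is the pose to reach, as a shift and turn from the pose commanded when the call began, along the tool's axes at that moment; what a row does not reach only later rows make up. A row lasts 1/10 s, in which the tool goes at most 50 mm and 8.59 degrees, less where a joint would pass 70% of its speed; a pose out of reach is approached as far as the arm can. A call with a gripper value outside its range is refused whole. The fingers move at their own pace and stop on an object; the grip force is fixed at half the most. Time passes only in rows, so rows that repeat a pose let the fingers close, or fill a call up. It gives the time, the measured TCP pose, the force, the opening and the grip force at its end, in the units of the state.
- sense(): the state, without advancing time (a new reading comes with each control period).
- camera(name): name is "side" or "top"; returns a dict with "image" (384x512x3 uint8, red, green, blue), "intrinsics" (3x3 intrinsics, pixels), "eye" and "rotation" of the camera in the world. Camera axes: x right, y down, z forward; pixel columns grow to the right and rows downward; lengths in mm; the calibration is good to about 2 mm. A picture is of the moment at which its call begins. There is no depth.
- sign_off(): hands the job in; it is judged then, once.
Trained networks look in the newest picture that a camera, given by its name, has taken for a name from the list of things; names that differ only in an ending like _2 or _b are one class to them, and where a whole thing is asked for, a point or a joint stands for the part that bears it (a point fixed in the world has none). Each returns a list of dicts, best first, with "conf" (0 to 1); they miss things now and then, are a little off and sometimes report something else, mostly with a low value. They report only what shows in the picture. A call takes as long as a camera call.
- cut_out(camera, name): "pixels" (384x512 bool, what is visible of it) and "point" ([column, row] in pixels, amid what is visible of it).
The state is a dict: "t": time; "joint_pos": joint angles; "dq": joint speeds; "effort": joint torques, N m; "tcp_pos": TCP position; "tool_rot": TCP orientation; "wrist_force": force on the tool from outside, world axes, zero at the start; "moment": the same for the moment, N m; "width": opening from 0.0 (shut) to 1.0 (fully open); "grip_force": force on a finger pad.
Only numpy, scipy, OpenCV 4.12 (cv2) and the standard library are available. Lean on these libraries where they do the work, as an engineer would, in place of code of your own. Each camera call takes 0.05 s, during which the arm holds its last target. There are 200 camera calls.

## Working session

There is one attempt and no reset: what is moved stays moved. The work goes in short steps, Python scripts to look and compute and a tool call to move; the robot and the scene stay as the last step left them, time stands still between calls to the robot, and variables do not carry over. Pictures are saved under pics/ and viewed, at most 13 in all, crops included, and the job is handed in when it is done.

Besides the shell and the picture viewer there is one more tool, called after "Call:" by a JSON object that holds its "fn" and its "kwargs". jog_arm: Moves the arm, as the interface text tells. Its arguments: {"type":"object","properties":{"xyz":{"type":"array"},"angular":{"type":"array"},"gripper":{"type":"array"}},"required":["xyz","angular","gripper"]}

```bash
mkdir -p pics; ls
cat > h.py <<'E'
from workcell import *
import numpy as np, cv2
from scipy.spatial.transform import Rotation as R
def pix2world(c,uv,z):
    K=np.array(c["intrinsics"]);Rt=np.array(c["rotation"]);e=np.array(c["eye"])
    d=Rt@np.linalg.solve(K,[uv[0],uv[1],1.]); return e+d*(z-e[2])/d[2]
def w2pix(c,P):
    p=np.array(c["rotation"]).T@(np.array(P,float)-np.array(c["eye"])); q=np.array(c["intrinsics"])@p; return q[:2]/q[2]
E
python3 - <<'E'
from h import *
np.set_printoptions(precision=3,suppress=True)
s=sense();print(s)
for n in("top","side"):
    c=camera(n);cv2.imwrite(f"pics/{n}0.png",c["image"][...,::-1])
    print(n,c["eye"],c["rotation"],c["intrinsics"])
    for o in("module","dock","mat_top","box","flap_near","flap_far","button_top","start","anvil","barrel","tip_rack"):
        try:
            for r in cut_out(n,o)[:2]:
                print(o,round(r["conf"],2),r["point"],r["pixels"].sum(), cv2.minAreaRect(np.argwhere(r["pixels"])[:,::-1].astype(np.float32)) if r["pixels"].any() else 0)
        except Exception as ex: print(o,ex)
E
```

```text
pics
{'t': 0.0, 'joint_pos': array([ 0.893,  0.159,  1.598, -0.   ,  1.386, -0.21 ]), 'dq': array([ 0.   ,  0.   ,  0.001,  0.   ,  0.   , -0.001]), 'effort': array([ -0.   , -39.6  , -33.143,  -0.   ,   0.008,   0.   ]), 'tcp_pos': array([258.91 , 512.733, 230.307]), 'tool_rot': array([-0.   ,  0.232,  0.973, -0.001]), 'wrist_force': array([0.12 , 0.852, 0.335]), 'moment': array([ 0.008, -0.022, -0.   ]), 'grip_force': 0.0, 'width': 0.9964446189626947}
top [409.368 140.696 962.801] [-0.038  0.715 -0.698  0.02 ] [[376.512   0.    260.902]
 [  0.    376.512 200.345]
 [  0.      0.      1.   ]]
module 0.82 [364.2, 177.4] 395 ((366.3500061035156, 174.45001220703125), (28.144269943237305, 15.811385154724121), 18.434947967529297)
dock 0.71 [355.7, 179.1] 695 ((362.900634765625, 176.3421173095703), (49.6901741027832, 24.504318237304688), 16.189205169677734)
dock 0.67 [316.3, 214.7] 1271 ((313.0, 215.0), (36.0, 36.0), 90.0)
mat_top 0.83 [314.4, 219.5] 1241 ((312.8198547363281, 215.36370849609375), (35.49418258666992, 35.30912399291992), 2.12109637260437)
box 0.6 [183.3, 187.2] 3537 ((186.5,
[... 1828 characters left out ...]
47, 6.363960266113281), 45.0)
button_top 0.59 [258.8, 187.8] 44 ((259.5, 185.0), (6.0, 7.0), 90.0)
start 0.38 [259.6, 182.9] 48 ((260.0, 185.0), (6.0, 8.0), 90.0)
anvil 0.65 [187.1, 184.1] 335 ((189.29730224609375, 184.28379821777344), (25.31744384765625, 14.631509780883789), 80.53767395019531)
anvil 0.39 [319.6, 253.3] 305 ((319.5, 253.0), (22.0, 15.0), 90.0)
barrel 0.61 [244.0, 299.4] 380 ((245.32998657226562, 302.80999755859375), (23.193103790283203, 18.80904197692871), 81.8698959350586)
tip_rack 0.61 [259.0, 257.6] 990 ((257.4300537109375, 257.4867858886719), (25.851659774780273, 42.965999603271484), 82.23483276367188)
tip_rack 0.59 [313.5, 221.3] 245 ((313.5, 223.0), (20.0, 13.0), 90.0)
```

```bash
python3 -c "
import cv2,numpy as np
a=cv2.imread('pics/top0.png');b=cv2.imread('pics/side0.png')
cv2.imwrite('pics/t0b.png',cv2.resize(a,(800,600)));cv2.imwrite('pics/s0b.png',cv2.resize(b,(800,600)))"
```

```text
(no output)
```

View pics/t0b.png

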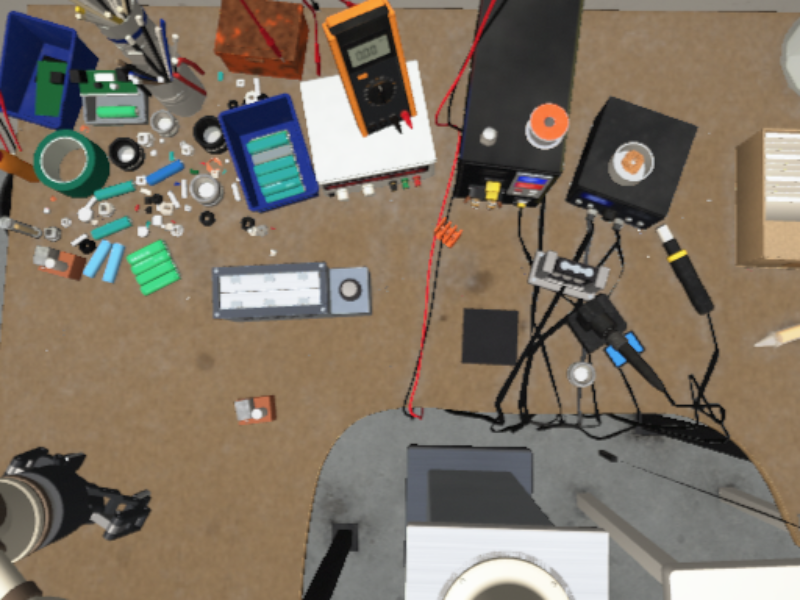

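View pics/s0b.png

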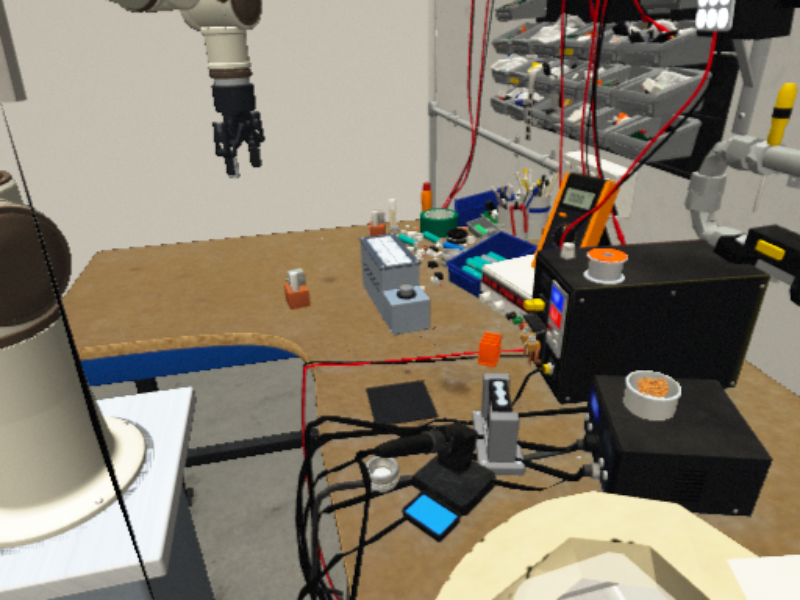

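Top view (800x600): the box is at (290,291) with its button at (348,290), the dock and module at (570,272) turned about 16°, and the mat at (490,336). The tip rack is at (447,233), the barrel at (581,374) and the anvil at (255,409). The side view agrees. Next I'll measure the poses and check them with wireframe overlays.

```bash
cat > h.py <<'E'
from workcell import *
import numpy as np, cv2
from scipy.optimize import minimize
from scipy.spatial.transform import Rotation as R
np.set_printoptions(precision=2,suppress=True)
def Rm(c): return R.from_quat(np.array(c["rotation"]),scalar_first=True).as_matrix()
def pix2world(c,uv,z):
    e=np.array(c["eye"]); d=Rm(c)@np.linalg.solve(np.array(c["intrinsics"]),[uv[0],uv[1],1.]); return e+d*(z-e[2])/d[2]
def w2pix(c,P):
    p=(np.atleast_2d(P)-np.array(c["eye"]))@Rm(c); q=p@np.array(c["intrinsics"]).T; return q[:,:2]/q[:,2:]
def cub(cx,cy,sx,sy,z0,z1):
    return np.array([[cx+a*sx/2,cy+b*sy/2,z] for z in(z0,z1) for a,b in((-1,-1),(1,-1),(1,1),(-1,1))])
def place(P,x,y,yaw):
    c,s=np.cos(yaw),np.sin(yaw); Q=P.copy(); Q[:,0]=x+c*P[:,0]-s*P[:,1]; Q[:,1]=y+s*P[:,0]+c*P[:,1]; return Q
DOCK=[cub(0,0,56,110,0,14),cub(0,43,30,21,14,82),cub(0,-43,30,21,14,82)]
MOD=[cub(0,0,22,60,14,84)]
BOX=[cub(0,0,72,166,0,108),cub(0,-114,72,62,0,62)]
def mask(c,parts,pose,k=4):
    m=np.zeros((384*k,512*k),np.uint8)
    for p in parts:
        h=cv2.convexHull((k*(w2pix(c,place(p,*pose))+.5)).astype(np.int32)); cv2.fillConvexPoly(m,h,1)
    return m
def fit(c,parts,pix,p0,k=4):
    t=cv2.resize(pix.astype(np.uint8),None,fx=k,fy=k,interpolation=cv2.INTER_NEAREST)
    def f(q):
        m=mask(c,parts,(p0[0]+q[0],p0[1]+q[1],p0[2]+q[2]/50)); return -(m&t).sum()/(m|t).sum()
    r=minimize(f,[0,0,0],method="Nelder-Mead",options=dict(initial_simplex=[[0,0,0],[8,0,0],[0,8,0],[0,0,6]],maxiter=120))
    return np.array([p0[0]+r.x[0],p0[1]+r.x[1],p0[2]+r.x[2]/50]),-r.fun
def draw(c,items,fn,roi,s):
    x0,y0,w,h=roi; im=cv2.resize(c["image"][y0:y0+h,x0:x0+w,::-1],None,fx=s,fy=s,interpolation=cv2.INTER_CUBIC)
    for P,i,col in items:
        q=((w2pix(c,P)+.5-[x0,y0])*s).astype(int)
        for a,b in i: cv2.line(im,tuple(map(int,q[a])),tuple(map(int,q[b])),col,1)
    cv2.imwrite(fn,im)
E8=[(0,1),(1,2),(2,3),(3,0),(4,5),(5,6),(6,7),(7,4),(0,4),(1,5),(2,6),(3,7)]
TOP=[(4,5),(5,6),(6,7),(7,4)]
E
python3 - <<'E'
from h import *
c=camera("top")
pw=lambda u,z:pix2world(c,u,z)
print("mat",pw((312.8,215.4),3),"button",pw((223,184.8),78),"dock",pw((363,176),60),"module",pw((366.3,174.4),84),"gate",pw((172.2,185.3),106))
print("anvil",pw((162.9,262),60),"barrel",pw((371,239.5),20),"rack",pw((285,149),35))
def best(n):
    r=[a for a in cut_out("top",n)]; return max(r,key=lambda a:a["conf"])["pixels"]
d0=pw((363,176),60)
D,i1=fit(c,DOCK,best("dock")|best("module"),(d0[0],d0[1],-.28)); print("dock",D,i1)
g=pw((172.2,185.3),106)
B,i2=fit(c,BOX,best("box")|best("flap_near")|best("flap_far"),(g[0],g[1],0.)); print("box",B,i2)
its=[(place(p,*D),TOP,(0,0,255)) for p in DOCK]+[(place(MOD[0],*D),TOP,(0,255,0))]
draw(c,its,"pics/d1.png",(325,150,80,60),8)
gate=[cub(0,0,48,150,106,106)]
its=[(place(p,*B),TOP,(0,0,255)) for p in BOX+gate]+[(place(cub(0,-114,24,24,62,78),*B),TOP,(0,255,0))]
draw(c,its,"pics/b1.png",(130,155,112,60),7)
im=np.vstack([cv2.imread("pics/d1.png")[:300,:640],cv2.resize(cv2.imread("pics/b1.png"),(640,300))])
cv2.imwrite("pics/m1.png",im)
# side
c=camera("side")
Ds,_=fit(c,DOCK,cut_out("side","dock")[0]["pixels"]|cut_out("side","module")[0]["pixels"],D);print("side dock",Ds,_)
Bs,_=fit(c,BOX,cut_out("side","box")[0]["pixels"],B);print("side box",Bs,_)
E
```

```text
mat [452.39  32.63   3.  ] button [516.64 254.38  78.  ] dock [547.38 -79.97  60.  ] module [547.65 -81.77  84.  ] gate [509.56 368.11 106.  ]
anvil [330.11 394.56  60.  ] barrel [ 395.36 -109.8    20.  ] rack [615.17 107.63  35.  ]
dock [474.49 -29.31  -0.05] -0.0
box [740.97 408.7   -1.55] -0.0
side dock [474.49 -29.31  -0.05] -0.0
side box [740.97 408.7   -1.55] -0.0h.py:26: RuntimeWarning: overflow encountered in scalar negative
  m=mask(c,parts,(p0[0]+q[0],p0[1]+q[1],p0[2]+q[2]/50)); return -(m&t).sum()/(m|t).sum()
```

View pics/m1.png

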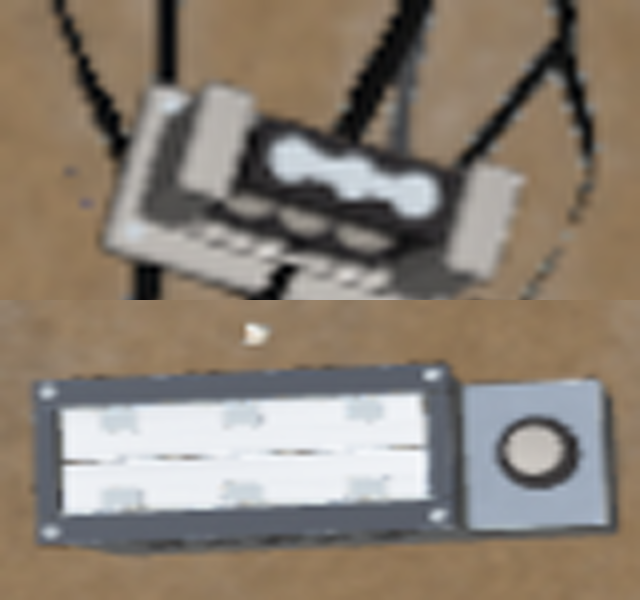

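The crop shows the module's top in the dock at about (350,175), with towers on either side. In the lower half the box, its two flaps and the button are clear. My score had a sign overflow, so I'll fix that and refit.

```bash
sed -i 's/return -(m&t).sum()\/(m|t).sum()/return -float((m\&t).sum())\/float((m|t).sum())/' h.py
cat > m.py <<'E'
from h import *
c=camera("top")
pw=lambda u,z:pix2world(c,u,z)
bst=lambda n,cn="top":max(cut_out(cn,n),key=lambda a:a["conf"])["pixels"]
D,i1=fit(c,DOCK+MOD,bst("dock")|bst("module"),(547,-81,-.28)); print("dock",D,i1)
M,i=fit(c,[cub(0,0,22,60,68,84)],bst("module"),(547,-81,-.28)); print("module",M,i)
B,i2=fit(c,BOX,bst("box")|bst("flap_near")|bst("flap_far"),(509.6,368,.06)); print("box",B,i2)
F,i2=fit(c,[cub(0,0,47,146,106,106)],bst("flap_near")|bst("flap_far"),(509.6,368,.06)); print("flaps",F,i2)
T,i2=fit(c,[cub(0,0,90,90,0,3)],bst("mat_top"),(452,32,0)); print("mat",T,i2)
its=[(place(p,*D),TOP,(0,0,255)) for p in DOCK]+[(place(MOD[0],*D),TOP,(0,255,0))]
draw(c,its,"pics/d1.png",(325,150,80,60),8)
its=[(place(p,*B),TOP,(0,0,255)) for p in BOX+[cub(0,0,48,150,106,106)]]+[(place(cub(0,-114,24,24,62,78),*B),TOP,(0,255,0))]
draw(c,its,"pics/b1.png",(130,155,112,60),7)
cv2.imwrite("pics/m2.png",np.vstack([cv2.imread("pics/d1.png")[:300,:640],cv2.resize(cv2.imread("pics/b1.png"),(640,300))]))
c=camera("side")
Ds,_=fit(c,DOCK+MOD,bst("dock","side")|bst("module","side"),D);print("side dock",Ds,_)
Bs,_=fit(c,BOX,bst("box","side"),B);print("side box",Bs,_)
E
python3 m.py
```

```text
dock [554.92 -84.97  -0.24] 0.893167701863354
module [550.79 -81.95  -0.32] 0.7051031160620201
box [510.34 371.8    0.07] 0.966709101372443
flaps [508.74 368.72   0.09] 0.9050910240773365
mat [452.93  32.35  -0.02] 0.9723859153557688
side dock [556.24 -83.14  -0.25] 0.8642514343448923
side box [511.19 374.49   0.07] 0.9711626262923797
```

View pics/m2.png

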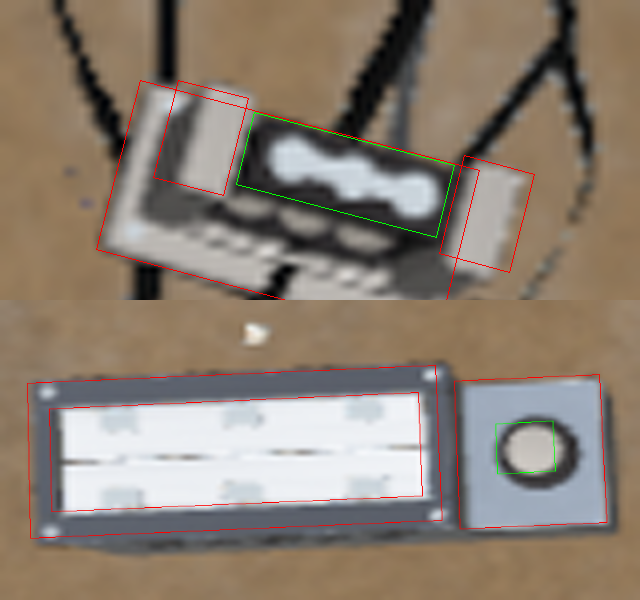

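The poses agree with each other: gate (509.3, 368.2) with yaw 0.065, button (516.7, 254.4), dock and module (555, -84.7) with yaw about -0.26, and mat (452.7, 32.4). I'll add a move planner and start moving.

```bash
cat > p.py <<'E'
import sys; from h import *
# usage: p.py x y z [yaw_of_tool_y_axis_deg]  -> tool-frame shift and turn
s=sense(); t=R.from_quat(s["tool_rot"],scalar_first=True).as_matrix()
x,y,z=map(float,sys.argv[1:4]); yaw=np.degrees(np.arctan2(t[1,1],t[0,1]))
tgt=float(sys.argv[4]) if len(sys.argv)>4 else yaw
d=(tgt-yaw+90)%180-90
c,q=np.cos(np.radians(yaw+d)),np.sin(np.radians(yaw+d))
T=np.array([[-q,c,0],[c,q,0],[0,0,-1.]]).T if False else np.column_stack([[-q,c,0],[c,q,0],[0,0,-1.]])
if np.linalg.det(T)<0: T[:,0]*=-1
rv=R.from_matrix(t.T@T).as_rotvec()
print("t",s["t"],"tcp",s["tcp_pos"],"yaw",round(yaw,2),"q",s["joint_pos"],"F",s["wrist_force"],"w",round(s["width"],3),"g",s["grip_force"])
print("shift",t.T@(np.array([x,y,z])-s["tcp_pos"]),"turn",np.round(rv,4),"dyaw",round(d,1))
E
python3 p.py 555 -84.7 160 -14.9
```

```text
t 2.4 tcp [259.26 513.22 231.3 ] yaw 63.2 q [ 0.89  0.16  1.6   0.    1.39 -0.21] F [0.61 0.94 0.15] w 1.004 g 0.0
shift [-533.59 -400.32   71.28] turn [-0.   -0.    1.36] dyaw -78.1
```

Call:
{"fn": "jog_arm", "kwargs": {"xyz": [[-38,-29,0],[-76,-57,0],[-114,-86,0],[-152,-114,0],[-190,-143,0]], "angular": [[0,0,0.1],[0,0,0.2],[0,0,0.3],[0,0,0.4],[0,0,0.5]], "gripper": [0.7,0.7,0.7,0.7,0.7]}}

```text
t: 2.9
tcp_pos: [364.9, 298.3, 231.5]
tool_rot: [0.0, 0.467, 0.884, 0.0]
wrist_force: [-0.3, -0.0, 0.3]
width: 0.697
grip_force: 0.0
```

```bash
python3 p.py 555 -84.7 160 -14.9
```

```text
t 2.9 tcp [364.91 298.3  231.5 ] yaw 34.34 q [ 0.43 -0.12  1.88 -0.    1.38 -0.17] F [-0.29 -0.05  0.26] w 0.697 g 0.0
shift [-423.46  -59.17   71.51] turn [ 0.   -0.    0.86] dyaw -49.2
```

Call:
{"fn": "jog_arm", "kwargs": {"xyz": [[-45,-6,0],[-90,-13,5],[-135,-19,15],[-180,-25,25],[-225,-31,35]], "angular": [[0,0,0.1],[0,0,0.2],[0,0,0.3],[0,0,0.4],[0,0,0.5]], "gripper": [0.6,0.6,0.6,0.6,0.6]}}

```text
t: 3.4
tcp_pos: [467.2, 95.2, 196.3]
tool_rot: [0.0, 0.671, 0.741, 0.0]
wrist_force: [0.4, 1.2, -0.2]
width: 0.599
grip_force: 0.0
```

```bash
python3 p.py 555 -84.7 140 -14.9
```

```text
t 3.4 tcp [467.16  95.17 196.3 ] yaw 5.65 q [-0.05 -0.07  1.91  0.    1.31 -0.15] F [ 0.38  1.2  -0.22] w 0.599 g 0.0
shift [-187.65   69.63   56.39] turn [ 0.   -0.    0.36] dyaw -20.6
```

Call:
{"fn": "jog_arm", "kwargs": {"xyz": [[-45,17,14],[-90,34,28],[-135,50,42],[-180,67,56],[-187.6,69.6,56.4]], "angular": [[0,0,0.09],[0,0,0.18],[0,0,0.27],[0,0,0.36],[0,0,0.36]], "gripper": [0.6,0.6,0.6,0.6,0.6]}}

```text
t: 3.9
tcp_pos: [555.3, -86.7, 137.9]
tool_rot: [-0.0, 0.794, 0.608, -0.001]
wrist_force: [-0.5, 0.4, -0.0]
width: 0.596
grip_force: 0.0
```

```bash
python3 p.py 555 -84.7 57 -14.9
python3 - <<'E'
from h import *
c=camera("top"); s=sense(); print(s["tcp_pos"],w2pix(c,s["tcp_pos"]))
M=[]
a=c["image"][145:220,315:415,::-1]
c2=camera("side");b=c2["image"][200:290,260:380,::-1]
cv2.imwrite("pics/g1.png",np.vstack([cv2.resize(a,(640,300),interpolation=3)*0,]) if 0 else np.hstack([cv2.resize(a,(400,300),interpolation=2),cv2.resize(b,(400,300),interpolation=2)]))
print(w2pix(c2,s["tcp_pos"]))
E
```

```text
t 3.9 tcp [555.35 -86.69 137.87] yaw -15.08 q [-0.37  0.22  1.72 -0.    1.2  -0.11] F [-0.5   0.38 -0.01] w 0.596 g 0.0
shift [ 1.91 -0.7  80.87] turn [-0.  0. -0.] dyaw 0.2
[555.4  -85.65 138.75] [[374.44 167.19]]
[[322.12 227.08]]
```

View pics/g1.png

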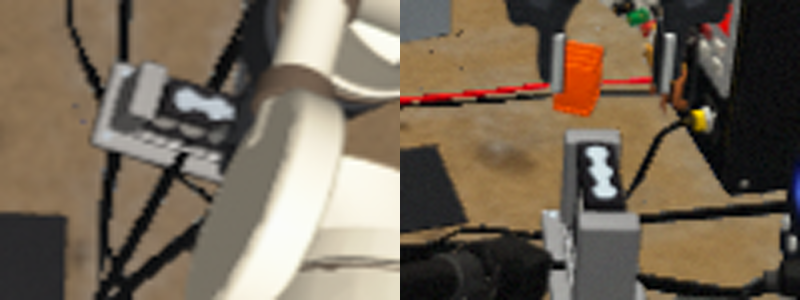

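The side view shows both fingertips straddling the module, centred on it, and no contact yet. I'll descend and grip.

Call:
{"fn": "jog_arm", "kwargs": {"xyz": [[0.5,0,22],[0.5,0,44],[0.5,0,66],[0.5,0,83],[0.5,0,84]], "angular": [[0,0,0],[0,0,0],[0,0,0],[0,0,0],[0,0,0]], "gripper": [0.6,0.6,0.6,0.6,0.6]}}

```text
t: 4.5
tcp_pos: [553.0, -79.6, 54.1]
tool_rot: [-0.002, 0.791, 0.612, -0.001]
wrist_force: [-0.3, 0.7, 0.2]
width: 0.601
grip_force: 0.0
```

Call:
{"fn": "jog_arm", "kwargs": {"xyz": [[0,0,0],[0,0,0],[0,0,0],[0,0,0],[0,0,0]], "angular": [[0,0,0],[0,0,0],[0,0,0],[0,0,0],[0,0,0]], "gripper": [0.4,0.2,0.1,0,0]}}

```text
t: 5.0
tcp_pos: [556.5, -81.9, 57.8]
tool_rot: [0.001, 0.792, 0.611, 0.001]
wrist_force: [0.9, 2.9, 6.7]
width: 0.245
grip_force: 59.6
```

```bash
python3 p.py 555 -84.7 160 -14.9
```

```text
t 5.0 tcp [556.51 -81.94  57.78] yaw -14.72 q [-0.36  0.32  1.77  0.    1.05 -0.1 ] F [0.94 2.87 6.68] w 0.245 g 59.622641801834106
shift [  -3.     -0.45 -102.22] turn [ 0. -0.  0.] dyaw -0.2
```

Call:
{"fn": "jog_arm", "kwargs": {"xyz": [[0,0,-5],[0,0,-15],[0,0,-28],[0,0,-42],[0,0,-56]], "angular": [[0,0,0],[0,0,0],[0,0,0],[0,0,0],[0,0,0]], "gripper": [0,0,0,0,0]}}

```text
t: 5.5
tcp_pos: [555.4, -82.1, 113.5]
tool_rot: [0.0, 0.792, 0.611, 0.0]
wrist_force: [-0.1, -0.8, -2.4]
width: 0.244
grip_force: 58.6
```

Call:
{"fn": "jog_arm", "kwargs": {"xyz": [[0,0,-12],[0,0,-24],[0,0,-34],[0,0,-40],[0,0,-40]], "angular": [[0,0,0],[0,0,0],[0,0,0],[0,0,0],[0,0,0]], "gripper": [0,0,0,0,0]}}

```text
t: 6.0
tcp_pos: [555.7, -82.2, 153.0]
tool_rot: [0.001, 0.792, 0.611, 0.0]
wrist_force: [0.1, -0.4, -1.9]
width: 0.244
grip_force: 58.6
```

```bash
python3 p.py 452.7 32.4 120
python3 - <<'E'
from h import *
c=camera("side"); print(w2pix(c,sense()["tcp_pos"]))
cv2.imwrite("pics/g2.png",cv2.resize(c["image"][170:300,230:390,::-1],(640,520),interpolation=2))
E
```

```text
t 6.0 tcp [555.69 -82.18 152.97] yaw -14.73 q [-0.36  0.2   1.72  0.    1.23 -0.1 ] F [ 0.09 -0.38 -1.9 ] w 0.244 g 58.624776005744934
shift [  84.65 -128.8    32.73] turn [ 0.  0. -0.] dyaw 0.0
[[321.7  219.99]]
```

View pics/g2.png

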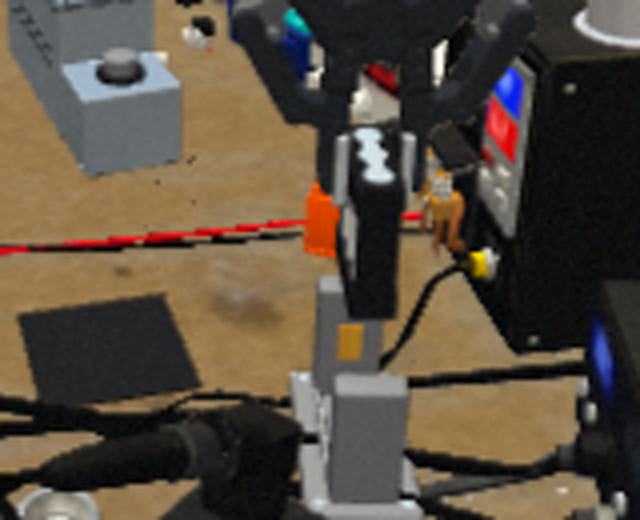

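The module is held upright, clear of both towers. On to the mat.

Call:
{"fn": "jog_arm", "kwargs": {"xyz": [[20,-30,0],[41,-62,8],[62,-94,20],[80,-122,32],[84.6,-128.8,38]], "angular": [[0,0,0],[0,0,0],[0,0,0],[0,0,0],[0,0,0]], "gripper": [0,0,0,0,0]}}

```text
t: 6.55
tcp_pos: [448.1, 35.0, 111.4]
tool_rot: [-0.002, 0.791, 0.611, -0.002]
wrist_force: [-1.3, 0.2, -3.2]
width: 0.247
grip_force: 59.2
```

```bash
python3 p.py 452.7 32.4 46.8 -14.7
```

```text
t 6.55 tcp [448.08  34.99 111.37] yaw -14.6 q [-0.19 -0.03  2.05  0.    1.13  0.06] F [-1.25  0.22 -3.16] w 0.247 g 59.241068959236145
shift [-1.35  5.51 64.54] turn [-0.01 -0.    0.  ] dyaw -0.1
```

Call:
{"fn": "jog_arm", "kwargs": {"xyz": [[0,0,15],[0,0,32],[0,0,48],[0,0,58],[0,0,62]], "angular": [[0,0,0],[0,0,0],[0,0,0],[0,0,0],[0,0,0]], "gripper": [0,0,0,0,0]}}

```text
t: 7.05
tcp_pos: [451.4, 32.5, 50.7]
tool_rot: [-0.001, 0.792, 0.611, -0.001]
wrist_force: [0.0, 0.3, -1.9]
width: 0.243
grip_force: 59.2
```

Call:
{"fn": "jog_arm", "kwargs": {"xyz": [[0,0,1],[0,0,2],[0,0,3],[0,0,4],[0,0,5]], "angular": [[0,0,0],[0,0,0],[0,0,0],[0,0,0],[0,0,0]], "gripper": [0,0,0,0,0]}}

```text
t: 7.55
tcp_pos: [452.3, 32.5, 47.2]
tool_rot: [0.0, 0.792, 0.611, 0.0]
wrist_force: [-1.3, 0.8, -2.3]
width: 0.243
grip_force: 59.2
```

Call:
{"fn": "jog_arm", "kwargs": {"xyz": [[0,0,0],[0,0,0.5],[0,0,1],[0,0,1],[0,0,1]], "angular": [[0,0,0],[0,0,0],[0,0,0],[0,0,0],[0,0,0]], "gripper": [0,0,0,0,0]}}

```text
t: 8.05
tcp_pos: [452.3, 32.6, 46.8]
tool_rot: [-0.0, 0.792, 0.611, -0.0]
wrist_force: [-3.2, 1.0, 6.5]
width: 0.246
grip_force: 60.4
```

Contact with the mat is felt, so I'll release and rise.

Call:
{"fn": "jog_arm", "kwargs": {"xyz": [[0,0,0],[0,0,0],[0,0,0],[0,0,0],[0,0,0]], "angular": [[0,0,0],[0,0,0],[0,0,0],[0,0,0],[0,0,0]], "gripper": [0.3,0.4,0.5,0.6,0.6]}}

```text
t: 8.55
tcp_pos: [452.1, 32.5, 45.9]
tool_rot: [0.0, 0.792, 0.611, 0.0]
wrist_force: [0.4, -0.0, -0.8]
width: 0.6
grip_force: 0.0
```

Call:
{"fn": "jog_arm", "kwargs": {"xyz": [[0,0,-6],[0,0,-18],[0,0,-34],[0,0,-50],[0,0,-60]], "angular": [[0,0,0],[0,0,0],[0,0,0],[0,0,0],[0,0,0]], "gripper": [0.6,0.6,0.6,0.6,1]}}

```text
t: 9.05
tcp_pos: [453.1, 32.4, 108.2]
tool_rot: [0.001, 0.792, 0.611, 0.001]
wrist_force: [0.6, -0.0, -1.0]
width: 0.753
grip_force: 0.0
```

Call:
{"fn": "jog_arm", "kwargs": {"xyz": [[0,0,0],[0,0,0],[0,0,0],[0,0,0],[0,0,0]], "angular": [[0,0,-0.14],[0,0,-0.28],[0,0,-0.42],[0,0,-0.56],[0,0,-0.7]], "gripper": [1,1,1,1,1]}}

```text
t: 9.55
tcp_pos: [452.2, 32.6, 106.5]
tool_rot: [0.0, 0.532, 0.847, 0.0]
wrist_force: [-0.3, 0.3, -0.1]
width: 1.0
grip_force: 0.0
```

Call:
{"fn": "jog_arm", "kwargs": {"xyz": [[0,0,0],[0,0,0],[0,0,0],[0,0,0],[0,0,0]], "angular": [[0,0,-0.14],[0,0,-0.28],[0,0,-0.42],[0,0,-0.56],[0,0,-0.7]], "gripper": [1,1,1,1,1]}}

```text
t: 10.05
tcp_pos: [452.1, 32.6, 106.4]
tool_rot: [0.0, 0.209, 0.978, 0.0]
wrist_force: [-0.8, -0.6, -0.7]
width: 1.0
grip_force: 0.0
```

```bash
python3 p.py 452.5 32.5 47 75.3
python3 - <<'E'
from h import *
c=camera("side"); 
M,i=fit(c,[cub(0,0,22,60,3,73)],max(cut_out("side","module"),key=lambda a:a["conf"])["pixels"],(452,32,-.257)); print("module",M,i)
draw(c,[(place(cub(0,0,22,60,3,73),452.5,32.5,-.257),TOP,(0,255,0))],"pics/g3.png",(190,180,160,120),5)
E
```

```text
t 10.05 tcp [452.15  32.58 106.44] yaw 65.82 q [-0.2  -0.02  2.05  0.    1.11 -1.34] F [-0.83 -0.62 -0.68] w 1.0 g 0.0
shift [-0.33  0.07 59.44] turn [ 0.    0.   -0.17] dyaw 9.5
module [451.57  32.    -0.25] 0.8766825288919102
```

View pics/g3.png

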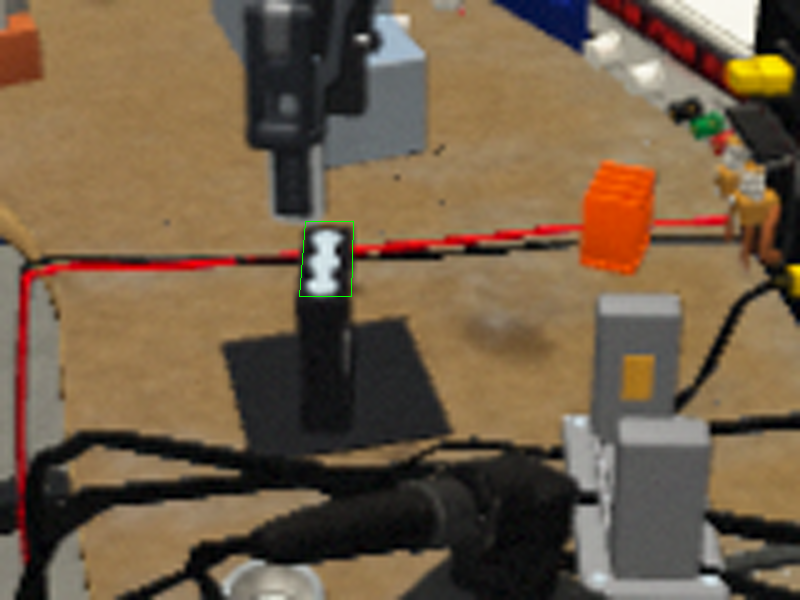

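The module stands upright on the mat, with its top at about (325,258) on the predicted outline. I'll finish the quarter turn and go down over its narrow ends.

Call:
{"fn": "jog_arm", "kwargs": {"xyz": [[-0.3,0,0],[-0.3,0,0],[-0.3,0,15],[-0.3,0,30],[-0.3,0,45]], "angular": [[0,0,-0.1],[0,0,-0.166],[0,0,-0.166],[0,0,-0.166],[0,0,-0.166]], "gripper": [1,1,1,1,1]}}

```text
t: 10.65
tcp_pos: [452.6, 32.4, 60.9]
tool_rot: [0.0, 0.132, 0.991, -0.0]
wrist_force: [-0.3, -0.3, -0.5]
width: 1.0
grip_force: 0.0
```

Call:
{"fn": "jog_arm", "kwargs": {"xyz": [[0,0,8],[0,0,15],[0,0,20],[0,0,20],[0,0,20]], "angular": [[0,0,0],[0,0,0],[0,0,0],[0,0,0],[0,0,0]], "gripper": [1,1,1,1,1]}}

```text
t: 11.15
tcp_pos: [452.7, 32.4, 41.3]
tool_rot: [0.0, 0.131, 0.991, -0.0]
wrist_force: [-0.1, -0.5, 0.6]
width: 1.002
grip_force: 0.0
```

Call:
{"fn": "jog_arm", "kwargs": {"xyz": [[0,0,0],[0,0,0],[0,0,0],[0,0,0],[0,0,0]], "angular": [[0,0,0],[0,0,0],[0,0,0],[0,0,0],[0,0,0]], "gripper": [0.85,0.78,0.7,0.65,0.6]}}

```text
t: 11.65
tcp_pos: [453.3, 32.0, 41.8]
tool_rot: [0.001, 0.13, 0.991, -0.0]
wrist_force: [-1.3, -2.3, 5.7]
width: 0.692
grip_force: 65.5
```

```bash
python3 p.py 452.5 32.5 100 75.3;python3 - <<'E'
from h import *
c=camera("side"); draw(c,[],"pics/g4.png",(200,170,110,120),5)
E
```

```text
t 11.65 tcp [453.27  32.02  41.84] yaw 75.0 q [-0.2   0.1   2.08 -0.    0.96 -1.5 ] F [-1.26 -2.3   5.67] w 0.692 g 65.48208072781563
shift [  0.75   0.25 -58.16] turn [-0.    0.   -0.01] dyaw 0.3
```

View pics/g4.png

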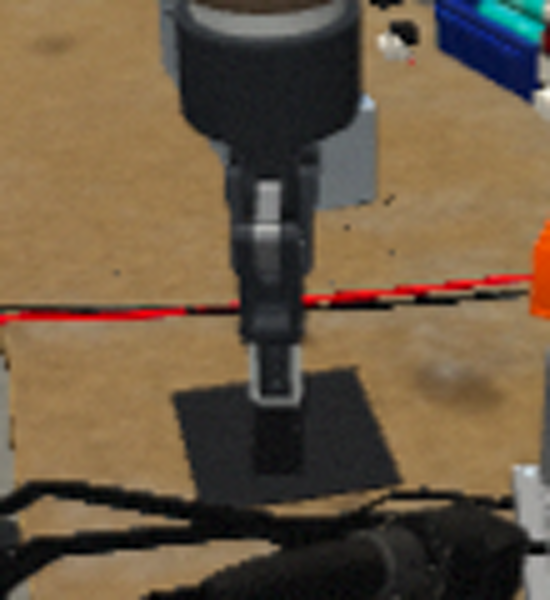

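The fingers hold the two narrow ends, with the tips at about (275,400) in the crop, and the opening reads 59 mm. Lift.

Call:
{"fn": "jog_arm", "kwargs": {"xyz": [[0,0,-8],[0,0,-25],[0,0,-55],[0,0,-85],[0,0,-110]], "angular": [[0,0,0],[0,0,0],[0,0,0],[0,0,0],[0,0,0]], "gripper": [0.5,0.5,0.5,0.5,0.5]}}

```text
t: 12.2
tcp_pos: [452.1, 32.9, 152.3]
tool_rot: [0.0, 0.131, 0.991, 0.0]
wrist_force: [0.4, -0.6, -1.8]
width: 0.692
grip_force: 65.0
```

```bash
python3 p.py 509.3 368.2 172 93.7
```

```text
t 12.2 tcp [452.05  32.86 152.31] yaw 75.0 q [-0.2  -0.09  2.01  0.    1.22 -1.5 ] F [ 0.43 -0.63 -1.76] w 0.692 g 65.02068154513836
shift [ 31.49 338.74 -19.45] turn [ 0.    0.   -0.33] dyaw 18.7
```

Call:
{"fn": "jog_arm", "kwargs": {"xyz": [[3,32,-8],[7,72,-19.5],[11,112,-19.5],[14,150,-19.5],[17,188,-19.5]], "angular": [[0,0,-0.05],[0,0,-0.1],[0,0,-0.15],[0,0,-0.2],[0,0,-0.25]], "gripper": [0.5,0.5,0.5,0.5,0.5]}}

```text
t: 12.7
tcp_pos: [483.9, 220.3, 170.2]
tool_rot: [-0.001, 0.005, 1.0, 0.0]
wrist_force: [0.4, 0.3, -1.0]
width: 0.69
grip_force: 65.2
```

```bash
python3 p.py 509.3 368.2 172 93.7
```

```text
t 12.7 tcp [483.89 220.32 170.23] yaw 89.45 q [ 0.2   0.1   1.78  0.    1.26 -1.36] F [ 0.37  0.28 -1.02] w 0.69 g 65.2476941049099
shift [-23.99 148.11  -1.74] turn [ 0.   -0.   -0.07] dyaw 4.2
```

Call:
{"fn": "jog_arm", "kwargs": {"xyz": [[-6,35,0],[-12,72,0],[-18,108,0],[-23,140,0],[-24,148,0]], "angular": [[0,0,-0.03],[0,0,-0.06],[0,0,-0.074],[0,0,-0.074],[0,0,-0.074]], "gripper": [0.5,0.5,0.5,0.5,0.5]}}

```text
t: 13.2
tcp_pos: [509.4, 369.1, 169.8]
tool_rot: [-0.001, -0.032, 0.999, 0.001]
wrist_force: [-0.2, -0.4, -2.2]
width: 0.69
grip_force: 65.5
```

Call:
{"fn": "jog_arm", "kwargs": {"xyz": [[0,0,0],[0,0,0],[0,0,0],[0,0,0],[0,0,0]], "angular": [[0,0,0],[0,0,0],[0,0,0],[0,0,0],[0,0,0]], "gripper": [0.5,0.5,0.5,0.5,0.5]}}

```text
t: 13.7
tcp_pos: [510.4, 365.4, 170.5]
tool_rot: [0.0, -0.031, 1.0, -0.0]
wrist_force: [-0.7, -0.1, -2.1]
width: 0.689
grip_force: 65.5
```

```bash
python3 p.py 509.3 368.2 130 93.7;python3 - <<'E'
from h import *
B=(509.3,368.2,.065)
c=camera("side"); s=sense(); T=s["tcp_pos"]
m=cub(0,0,22,60,T[2]-38.8,T[2]+31.2); t=R.from_quat(s["tool_rot"],scalar_first=True).as_matrix()
yaw=np.arctan2(t[1,1],t[0,1])-np.pi/2
draw(c,[(place(m,T[0],T[1],yaw),E8,(0,255,0))]+[(place(p,*B),TOP,(0,0,255)) for p in BOX+[cub(0,0,48,150,106,106)]],"pics/g5.png",(205,110,90,110),5)
E
```

```text
t 13.7 tcp [510.4  365.42 170.54] yaw 93.51 q [ 0.43  0.34  1.5  -0.    1.3  -1.2 ] F [-0.75 -0.09 -2.12] w 0.689 g 65.4907488450408
shift [ 0.93  2.84 40.54] turn [-0.  0. -0.] dyaw 0.2
```

View pics/g5.png

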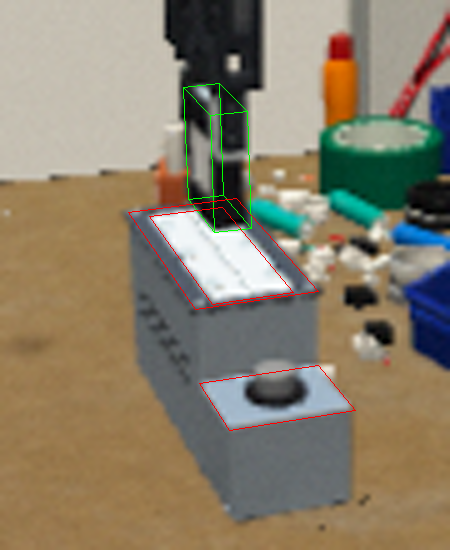

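The held module (green) sits over the gate, and the projected box and gate edges match the picture. I'll lower it through the flaps.

Call:
{"fn": "jog_arm", "kwargs": {"xyz": [[0.9,2.5,5],[0.9,2.5,12],[0.9,2.5,20],[0.9,2.5,28],[0.9,2.5,36]], "angular": [[0,0,0],[0,0,0],[0,0,0],[0,0,0],[0,0,0]], "gripper": [0.5,0.5,0.5,0.5,0.5]}}

```text
t: 14.25
tcp_pos: [510.0, 368.9, 134.7]
tool_rot: [0.001, -0.031, 1.0, 0.0]
wrist_force: [-0.3, 0.1, 4.5]
width: 0.689
grip_force: 66.2
```

Call:
{"fn": "jog_arm", "kwargs": {"xyz": [[0,0,8],[0,0,16],[0,0,24],[0,0,32],[0,0,40]], "angular": [[0,0,0],[0,0,0],[0,0,0],[0,0,0],[0,0,0]], "gripper": [0.5,0.5,0.5,0.5,0.5]}}

```text
t: 14.75
tcp_pos: [508.9, 368.4, 93.2]
tool_rot: [-0.0, -0.031, 1.0, -0.0]
wrist_force: [0.3, 0.4, -0.6]
width: 0.692
grip_force: 65.8
```

Call:
{"fn": "jog_arm", "kwargs": {"xyz": [[0,0,8],[0,0,16],[0,0,24],[0,0,32],[0,0,38]], "angular": [[0,0,0],[0,0,0],[0,0,0],[0,0,0],[0,0,0]], "gripper": [0.5,0.5,0.5,0.5,0.5]}}

```text
t: 15.25
tcp_pos: [509.0, 368.5, 55.4]
tool_rot: [-0.0, -0.031, 1.0, -0.0]
wrist_force: [0.3, -0.7, -0.3]
width: 0.692
grip_force: 66.6
```

```bash
python3 p.py 509.3 368.2 46.8 93.7
```

```text
t 15.25 tcp [508.95 368.48  55.43] yaw 93.56 q [ 0.43  0.48  1.57  0.    1.1  -1.2 ] F [ 0.27 -0.67 -0.28] w 0.692 g 66.60139010287821
shift [-0.33 -0.3   8.63] turn [-0. -0. -0.] dyaw 0.1
```

Call:
{"fn": "jog_arm", "kwargs": {"xyz": [[0,0,2],[0,0,4],[0,0,5.5],[0,0,6.5],[0,0,7.5]], "angular": [[0,0,0],[0,0,0],[0,0,0],[0,0,0],[0,0,0]], "gripper": [0.5,0.5,0.5,0.5,0.5]}}

```text
t: 15.75
tcp_pos: [509.4, 368.7, 49.1]
tool_rot: [0.0, -0.031, 1.0, 0.0]
wrist_force: [0.3, -0.2, 0.5]
width: 0.689
grip_force: 67.4
```

Call:
{"fn": "jog_arm", "kwargs": {"xyz": [[0,0,0.3],[0,0,0.6],[0,0,0.9],[0,0,1.2],[0,0,1.2]], "angular": [[0,0,0],[0,0,0],[0,0,0],[0,0,0],[0,0,0]], "gripper": [0.5,0.5,0.5,0.5,0.5]}}

```text
t: 16.25
tcp_pos: [509.2, 368.6, 47.7]
tool_rot: [-0.0, -0.031, 1.0, 0.0]
wrist_force: [0.6, -0.1, -0.5]
width: 0.692
grip_force: 67.5
```

Call:
{"fn": "jog_arm", "kwargs": {"xyz": [[0,0,0.4],[0,0,0.8],[0,0,1.2],[0,0,1.6],[0,0,1.6]], "angular": [[0,0,0],[0,0,0],[0,0,0],[0,0,0],[0,0,0]], "gripper": [0.5,0.5,0.5,0.5,0.5]}}

```text
t: 16.75
tcp_pos: [509.4, 368.6, 46.9]
tool_rot: [0.0, -0.031, 1.0, -0.0]
wrist_force: [-1.0, -0.7, 5.4]
width: 0.693
grip_force: 68.2
```

Floor contact felt (about 5 N up). Release gently, then draw straight out.

Call:
{"fn": "jog_arm", "kwargs": {"xyz": [[0,0,0],[0,0,0],[0,0,0],[0,0,0],[0,0,0]], "angular": [[0,0,0],[0,0,0],[0,0,0],[0,0,0],[0,0,0]], "gripper": [0.72,0.76,0.82,0.88,0.9]}}

```text
t: 17.25
tcp_pos: [508.8, 368.4, 45.5]
tool_rot: [-0.001, -0.031, 1.0, -0.0]
wrist_force: [-0.0, -0.4, -2.4]
width: 0.901
grip_force: 3.2
```

Call:
{"fn": "jog_arm", "kwargs": {"xyz": [[0,0,-3],[0,0,-10],[0,0,-20],[0,0,-30],[0,0,-40]], "angular": [[0,0,0],[0,0,0],[0,0,0],[0,0,0],[0,0,0]], "gripper": [0.9,0.9,0.9,0.9,0.9]}}

```text
t: 17.75
tcp_pos: [510.6, 369.2, 88.6]
tool_rot: [0.002, -0.031, 1.0, 0.001]
wrist_force: [0.0, -0.9, 0.9]
width: 0.897
grip_force: 0.8
```

Call:
{"fn": "jog_arm", "kwargs": {"xyz": [[0,0,-12],[0,0,-26],[0,0,-42],[0,0,-60],[0,0,-78]], "angular": [[0,0,0],[0,0,0],[0,0,0],[0,0,0],[0,0,0]], "gripper": [0.9,0.9,0.9,0.9,0.9]}}

```text
t: 18.25
tcp_pos: [509.5, 368.7, 166.1]
tool_rot: [0.001, -0.031, 1.0, 0.0]
wrist_force: [-0.1, 0.5, 0.7]
width: 0.9
grip_force: 0.0
```

```bash
python3 p.py 516.7 254.4 110 ;python3 - <<'E'
from h import *
c=camera("side")
draw(c,[],"pics/g6.png",(205,110,90,110),5)
E
```

```text
t 18.25 tcp [509.51 368.68 166.12] yaw 93.55 q [ 0.43  0.35  1.5   0.    1.29 -1.2 ] F [-0.06  0.52  0.75] w 0.9 g 0.0
shift [  -0.04 -114.53   56.07] turn [ 0.  0. -0.] dyaw 0.0
```

View pics/g6.png

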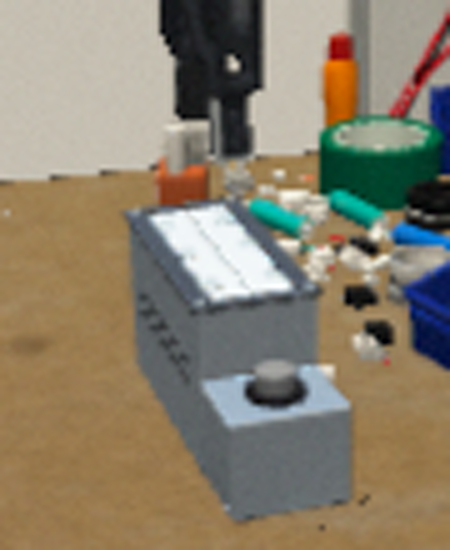

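Both flaps are shut and level, with the module inside. The elbow linkage is wide, so before pressing the button I'll turn the gripper 90° to keep that width clear of the chamber wall.

Call:
{"fn": "jog_arm", "kwargs": {"xyz": [[0,-25,0],[0,-55,0],[0,-85,0],[0,-108,0],[0,-114.5,0]], "angular": [[0,0,0.14],[0,0,0.28],[0,0,0.42],[0,0,0.56],[0,0,0.7]], "gripper": [0.5,0.2,0,0,0]}}

```text
t: 18.8
tcp_pos: [516.8, 252.3, 164.6]
tool_rot: [0.0, 0.317, 0.948, -0.0]
wrist_force: [-0.9, 0.8, 0.9]
width: 0.041
grip_force: 0.0
```

Call:
{"fn": "jog_arm", "kwargs": {"xyz": [[0,0,0],[0,0,0],[0,0,0],[0,0,0],[0,0,0]], "angular": [[0,0,0.14],[0,0,0.28],[0,0,0.42],[0,0,0.56],[0,0,0.7]], "gripper": [0,0,0,0,0]}}

```text
t: 19.3
tcp_pos: [516.5, 254.3, 164.6]
tool_rot: [0.0, 0.622, 0.783, 0.0]
wrist_force: [0.0, -0.7, 0.7]
width: 0.005
grip_force: 0.0
```

```bash
python3 p.py 516.7 254.4 85 3.6
```

```text
t 19.3 tcp [516.52 254.33 164.59] yaw 13.01 q [0.25 0.22 1.66 0.   1.26 0.02] F [ 0.   -0.67  0.74] w 0.005 g 0.0
shift [ 0.02  0.14 79.59] turn [ 0.   -0.    0.16] dyaw -9.4
```

Call:
{"fn": "jog_arm", "kwargs": {"xyz": [[0,0,10],[0,0,30],[0,0,50],[0,0,68],[0,0,80]], "angular": [[0,0,0.1],[0,0,0.16],[0,0,0.16],[0,0,0.16],[0,0,0.16]], "gripper": [0,0,0,0,0]}}

```text
t: 19.8
tcp_pos: [515.9, 254.2, 83.1]
tool_rot: [-0.0, 0.681, 0.732, -0.0]
wrist_force: [-1.0, -0.2, -0.1]
width: -0.001
grip_force: 0.0
```

Call:
{"fn": "jog_arm", "kwargs": {"xyz": [[0,0,3],[0,0,6],[0,0,9],[0,0,11],[0,0,13]], "angular": [[0,0,0],[0,0,0],[0,0,0],[0,0,0],[0,0,0]], "gripper": [0,0,0,0,0]}}

```text
t: 20.3
tcp_pos: [517.0, 254.5, 71.9]
tool_rot: [0.0, 0.681, 0.732, 0.001]
wrist_force: [-1.0, 0.5, 3.2]
width: -0.003
grip_force: 1.7
```

Call:
{"fn": "jog_arm", "kwargs": {"xyz": [[0,0,0.7],[0,0,1.4],[0,0,2.1],[0,0,2.8],[0,0,3]], "angular": [[0,0,0],[0,0,0],[0,0,0],[0,0,0],[0,0,0]], "gripper": [0,0,0,0,0]}}

```text
t: 20.8
tcp_pos: [517.1, 254.5, 70.0]
tool_rot: [0.0, 0.681, 0.732, 0.0]
wrist_force: [-4.0, -1.5, 14.6]
width: -0.0
grip_force: 7.0
```

The button is bottomed at z=70 with 15 N. I'll nudge it a little more to be sure, then retreat and check.

Call:
{"fn": "jog_arm", "kwargs": {"xyz": [[0,0,0.4],[0,0,0.7],[0,0,0.7],[0,0,0.7],[0,0,0.7]], "angular": [[0,0,0],[0,0,0],[0,0,0],[0,0,0],[0,0,0]], "gripper": [0,0,0,0,0]}}

```text
t: 21.3
tcp_pos: [517.1, 254.5, 69.9]
tool_rot: [0.0, 0.681, 0.733, 0.0]
wrist_force: [-6.4, -1.6, 16.5]
width: 0.003
grip_force: 8.6
```

Call:
{"fn": "jog_arm", "kwargs": {"xyz": [[0,0,-8],[0,0,-25],[0,0,-45],[0,0,-70],[0,0,-100]], "angular": [[0,0,0],[0,0,0],[0,0,0],[0,0,0],[0,0,0]], "gripper": [0,0,0,0,0]}}

```text
t: 21.8
tcp_pos: [515.3, 254.0, 166.9]
tool_rot: [-0.001, 0.681, 0.732, -0.001]
wrist_force: [0.1, -0.0, -0.6]
width: -0.0
grip_force: 0.0
```

Run:
```python
from h import *
c=camera("side"); print(sense()["tcp_pos"])
draw(c,[],"pics/g7.png",(180,110,180,130),4)
```

```text
[518.8  255.08 173.49]
```

View pics/g7.png

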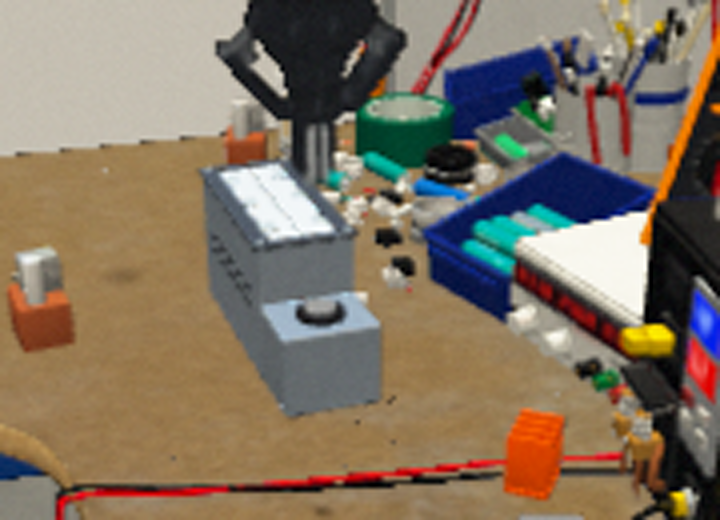

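The button at (320,308) is down, the flaps at (280,205) are shut, and the block and rack haven't moved. The arm is clear of everything, so I'll hand in.

```bash
python3 -c "
from workcell import *
print(sign_off())"
```

```text
the job is handed in; nothing more can be done
None
```

I signed the job off at about 22 s: the module is standing in the box, both flaps are shut, the start button is pressed fully down, and no bystander was touched; sign-off returned no verdict.

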